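Close the label bay and hold the feed key half-way

TASK

Slide the label printer's bay cover fully shut (it has an orange grip), so that the label roll is covered. Then, with the fingertips, press the blue feed key half-way down (10 mm of its 20 mm, when its white line is level with the black collar), never down to its stop, and finish while still holding it there. Do not press the blue key before the cover is shut, leave the red key alone and do not disturb the other things on the desk.

Things in the scene. Friction and masses are not known exactly. Their poses are not given: they have to be found in the camera images.
- printer: White label printer, fixed, 160 (x) x 240 (y) x 86 mm high, turned up to 0.35 rad. Origin: centre of its underside; z up; label slot in its -x face. Its +y half is the open label bay, 130 (x) x 100 (y) mm, centred at y +60 mm; the -y half is a flat deck 75 mm high. Two rails 10 mm wide, 86 mm high, run along y at x = +-75 mm.
- bay_cover (a joint): Slide joint of the grey bay cover (138 x 108 x 5 mm, its top face 83 mm above the desk): metres open. 0 = fully shut over the bay against its stop, 0.10 = fully open over the deck. Opens along the printer's -y, so shutting moves it along the printer's +y. About 2 N of friction; stays where left; starts 0.055 to 0.095 open.
- cover_grip (a point): Centre of the top of the orange grip on the bay cover, 111 mm above the desk; moves with the cover, its axes are the printer's. The grip is an upright ridge in the middle of the cover, 60 mm along x, 14 mm thick along y (the sliding direction), 28 mm high above the cover, clear all round.
- spindle (a point): Centre of the foot of the black spindle (18 mm diameter, 45 mm high) fixed in the bay floor, 20 mm above the desk, at x 0, y +60 mm of the printer.
- label_roll: White label roll lying loose on the spindle in the bay, 80 mm outside, 28 mm bore, 35 mm high; origin at the centre of its underside. Stays in the bay, below the cover.
- feed_pad: Grey desk pad of the blue feed key, fixed to the desk, 84 x 84 x 35 mm with a round black collar of 60 mm diameter whose top is 45 mm above the desk. Origin: centre of its underside, z up. It and the red pad look alike but for the key's colour and may have changed places.
- feed_key (a joint): Travel of the blue feed key in metres: 0 = up, 0.020 = down at its stop. Moves straight down on a spring: about 2.5 N to start, 7 N at 10 mm, 11.5 N at the stop; springs up when released. A white line around the key, 10 mm above the collar when up, is level with the collar at 10 mm travel.
- feed_key_top (a point): Centre of the flat round top (44 mm diameter) of the blue key, 75 mm above the desk when up, in the middle of its pad; moves down with the key.
- cut_pad: Grey desk pad of the red cut key, same shape and sizes as the blue one's, fixed to the desk. To be left alone.
- cut_key (a joint): Travel of the red cut key in metres, 0 = up, same spring as the blue one. To be left alone.
- spare_roll: Brown spare roll, loose, 80 mm diameter, 35 mm high, origin at the centre of its underside. Bystander.
- mug: Blue mug, loose, 80 mm diameter, 92 mm high, origin at the centre of its underside. Bystander.
- stapler: Blue and black stapler, loose, 135 x 36 x 48 mm, origin at the centre of its underside. Bystander.
- hole_punch: Grey and black hole punch, loose, 110 x 120 x 61 mm, origin at the centre of its underside. Bystander.
Things that resemble listed ones, but are neither listed nor needed, are in the scene too. There is more than one size of the label_roll; the one meant has the size given above.

How it is judged:
By the outcome, as a careful person would: the job done as asked, in the order asked, and still so for the second after the job is handed in, while the arm keeps its last pose, push and grip.
It also fails if it takes over 40 s, if anything falls off the work surface, if the arm or the gripper's body presses on something with over 40 N, if the wrist force passes 120 N, or if a joint passes its speed limit or range.

ROBOT

A 6-joint arm with a two-finger parallel gripper is mounted at the origin on the work surface. World frame = base frame: x ahead of the robot, y to its left, z up, the work surface at z = 0. Lengths are in m, angles in rad, forces in N, time in s.
With the tool pointing down it reaches from about 0.3 to 0.775 m from the base axis. Payload 14.6 kg.
Tool frame: the origin (TCP) lies on the mounting face of the last link; the fingertips stand 199 mm ahead of it and the grasp point (between the pads) lies 180 mm ahead of it; z points along the fingers, y is the line along which they close (so a half turn about z gives the same grasp; the last joint's range is limited). The gripper opens to 94 mm and grips with 3 to 60 N. Pads are 16 mm wide; open, the fingers measure 119 mm over their backs; the gripper's body (75 mm by 177 mm) begins 78 mm behind the grasp point.
Start: joints at [-1.352, 0.3, 1.521, -0, 1.321, -0.067], TCP at [0.155, -0.528, 0.405] pointing down, gripper open.
Joint ranges: [-3.03, 3.03], [-0.79, 2.21], [0.23, 2.52], [-1.04, 4.18], [0, 3.07], [-2.55, 2.55]. Speed limits (rad/s): [2.22, 2.22, 2.57, 3.14, 3.14, 3.14].

INTERFACE

Orientations are given as [roll, pitch, yaw] about the fixed x, y, z axes, in that order (R = Rz(yaw) Ry(pitch) Rx(roll)).
In Python, from bench import robot gives the robot as it stands. The module is installed in compiled form; this text tells all that it offers.
- The arm moves only by the tool carry_out, never from a script. Its arguments are lists of equal length, an entry for each row: "gripper": the opening, from 0 (shut) to 1 (fully open); "travel": the shift along the tool's x, y, z as a fraction of full scale, a list of three; "yaw": the turn about the tool's z as a fraction of full scale. In form: {"gripper": [gripper, ...], "travel": [[x, y, z], ...], "yaw": [yaw, ...]}. A call has exactly 8 rows; each row shifts and turns the commanded pose from where the row before left it, along the tool's axes as they then stand; what a row does not reach is not made up. Full scale, the value 1, is 0.1 m for a shift and 90 degrees for a turn. A row lasts 1/8 s, in which the tool goes at most 62.5 mm and 10.7 degrees, less where a joint would pass 70% of its speed; a pose out of reach is approached as far as the arm can. A call with a number of a shift or a turn outside -1 to 1 is refused whole. A call with a gripper value outside its range is refused whole. The fingers move at their own pace and stop on an object; the grip force is fixed at half the most. Time passes only in rows, so rows that do not move let the fingers close, or fill a call up. It gives the time, the measured TCP pose, the force, the opening and the grip force at its end, in the units of the state.
- robot.read_state(): the state, without advancing time (a new reading comes with each control period).
- robot.read_camera(name): name is "scene" or "top" or "wrist"; returns a dict with "color" (384x512x3 uint8, red, green, blue), "range_z" (384x512 float32, m along the optical axis (not along the pixel's ray), 0 where there is no reading), "fx", "fy", "cx", "cy" (pixels), "rvec" (rotation vector, rad) and "tvec" (3), from world to camera coordinates, as OpenCV has them. Camera axes: x right, y down, z forward; pixel columns grow to the right and rows downward; lengths in m; the calibration is good to about 2 mm. A picture is of the moment at which its call begins.
- robot.close_job(): hands the job in; it is judged then, once.
The state is a dict: "clock": time; "q": joint angles; "joint_vel": joint speeds; "joint_efforts": joint torques, N m; "eef_pos": TCP position; "orientation": TCP orientation; "force": force on the tool from outside, world axes, zero at the start; "moment": the same for the moment, N m; "width": opening from 0.0 (shut) to 1.0 (fully open); "finger_force": force on a finger pad.
Only numpy, scipy, OpenCV 4.12 (cv2) and the standard library are available. Lean on these libraries where they do the work, as an engineer would, in place of code of your own. Each camera call takes 0.05 s, during which the arm holds its last target. There are 200 camera calls.

## Working session

There is one attempt and no reset: what is moved stays moved. The work goes in short steps, Python scripts to look and compute and a tool call to move; the robot and the scene stay as the last step left them, time stands still between calls to the robot, and variables do not carry over. Pictures are saved under pics/ and viewed, at most 10 in all, crops included, and the job is handed in when it is done.

Besides the shell and the picture viewer there is one more tool, called after "Call:" as name(argument=value, ...) on one line, values as JSON. carry_out: Moves the arm, as the interface text tells. Its arguments: {"type":"object","properties":{"gripper":{"type":"array","items":{"type":"number"}},"travel":{"type":"array","items":{"type":"array","items":{"type":"number"}}},"yaw":{"type":"array","items":{"type":"number"}}},"required":["gripper","travel","yaw"]}

```bash
mkdir -p pics
cat > h.py <<'E'
import numpy as np, cv2
from bench import robot
def cam(n):
    c=robot.read_camera(n); R=cv2.Rodrigues(np.array(c["rvec"],float))[0]; t=np.array(c["tvec"],float).ravel()
    z=c["range_z"]; v,u=np.mgrid[:z.shape[0],:z.shape[1]]
    P=np.stack([(u-c["cx"])/c["fx"]*z,(v-c["cy"])/c["fy"]*z,z],-1)
    W=(P-t)@R; W[z==0]=np.nan
    return c["color"],W,c
def save(img,n,s=1.5):
    cv2.imwrite("pics/"+n,cv2.resize(img[...,::-1],None,fx=s,fy=s,interpolation=cv2.INTER_CUBIC))
E
python3 - <<'E'
from h import *
for n in("top","scene"):
    c,W,m=cam(n); save(c,n+"0.png"); np.savez(n+"0.npz",c=c,W=W)
print(robot.read_state())
E
```

```text
{'clock': 0.1, 'q': array([-1.35158016e+00,  3.00383334e-01,  1.52153526e+00, -2.92478725e-05,
        1.32069863e+00, -6.66429367e-02]), 'joint_vel': array([-0.00178224, -0.00203872, -0.00248642, -0.00017525,  0.00218657,
       -0.00059336]), 'joint_efforts': array([ 1.63886365e-03, -5.32636642e+01, -3.53280473e+01,  7.09598651e-02,
        2.34492804e-02, -6.31534726e-05]), 'eef_pos': array([ 0.15505416, -0.52765116,  0.40415375]), 'orientation': array([-3.14056847e+00, -3.99620880e-05,  2.85866336e-01]), 'force': array([ 1.14841377, -0.26996252,  0.13570573]), 'moment': array([-0.0084959 , -0.01159832,  0.00334887]), 'finger_force': 0.0, 'width': 0.9998932587233942}
```

View pics/top0.png

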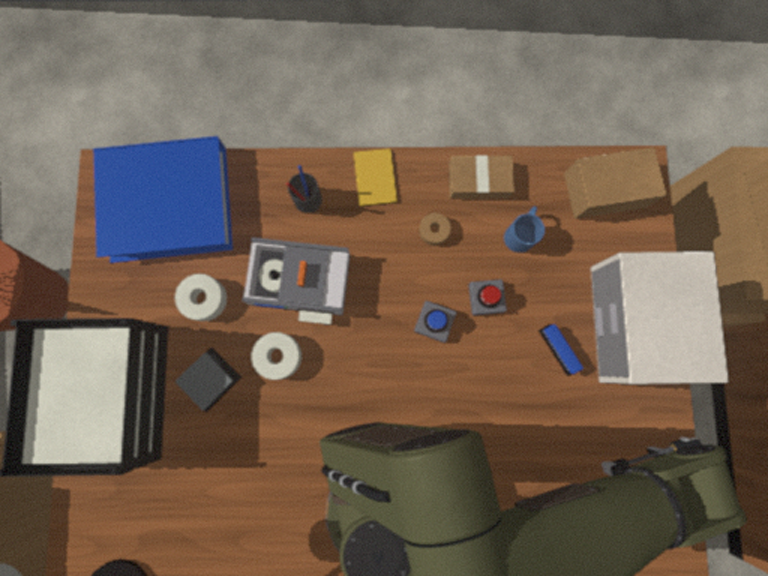

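View pics/scene0.png

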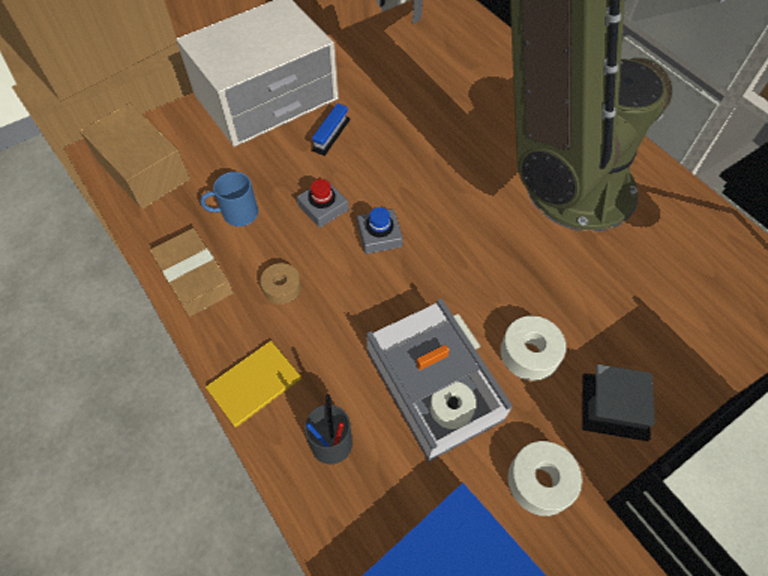

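The top view shows the printer at about (298,275), the orange grip at (302,273) and the bay with the roll on the left. The blue key is at (436,320), the red key at (489,295) and the mug at (525,232). The scene view agrees: the cover is partly open and the roll is on its spindle. Next I'll measure them.

Run:
```python
from h import *
for n in("top","scene"):
    d=np.load(n+"0.npz"); c=d["c"].astype(int); W=d["W"]; r,g,b=c[...,0],c[...,1],c[...,2]
    x,y,z=W[...,0],W[...,1],W[...,2]
    ok=(x>.2)&(x<.9)&(abs(y)<.6)
    for k,m in dict(orange=(r>170)&(g<140)&(b<80)&(r-g>80)&(z>.095)&(z<.125),blue=(b>130)&(b-r>80)&(z>.068)&(z<.085),red=(r>150)&(g<60)&(z>.068)&(z<.085)).items():
        m=m&ok; 
        if m.sum()<5: print(n,k,m.sum()); continue
        p=W[m]; q=p[:,:2]
        # restrict to main component
        N,l,s,ce=cv2.connectedComponentsWithStats(m.astype(np.uint8))
        for i in range(1,N):
            if s[i,4]>8:
                p=W[l==i]; rc=cv2.minAreaRect(p[:,:2].astype(np.float32)); print(n,k,s[i,4],ce[i].round(),p.mean(0).round(4),np.round(rc[0],4),np.round(rc[1],4),rc[2],"zmax",p[:,2].max().round(4))
    # printer rails / box: tall pts near
    m=ok&(z>.06)&(z<.095)&(y>.05)&(y<.45)&(x>.35)&(x<.75)
    N,l,s,ce=cv2.connectedComponentsWithStats(m.astype(np.uint8))
    for i in range(1,N):
        if s[i,4]>300:
            p=W[l==i]; rc=cv2.minAreaRect(p[:,:2].astype(np.float32)); print(n,"box",s[i,4],ce[i].round(),np.round(rc[0],4),np.round(rc[1],4),rc[2])
```

```text
top orange 29 [200. 181.] [0.5786 0.1784 0.1121] [0.5781 0.179 ] [0.0073 0.056 ] 82.96683502197266 zmax 0.1168
top blue 2663 [119. 135.] [0.7696 0.4966 0.0709] [0.7779 0.5003] [0.256 0.222] 5.6464619636535645 zmax 0.0806
top blue 94 [291. 213.] [ 0.4652 -0.1499  0.0754] [ 0.4645 -0.1501] [0.0368 0.0376] 0.2582044005393982 zmax 0.0801
top red 57 [326. 196.] [ 0.5259 -0.2812  0.0756] [ 0.5258 -0.2823] [0.0315 0.0324] 8.888511657714844 zmax 0.0809
top box 452 [140. 152.] [0.7032 0.4149] [0.0934 0.0748] 3.2270448207855225
top box 2133 [203. 184.] [0.5795 0.195 ] [0.241  0.1626] 83.20153045654297
scene orange 134 [288. 237.] [0.5818 0.1808 0.1093] [0.5808 0.1793] [0.0134 0.0571] 83.22577667236328 zmax 0.1188
scene blue 13 [138. 130.] [ 0.7404 -0.4001  0.077 ] [ 0.7405 -0.4002] [0.0048 0.0235] 68.73279571533203 zmax 0.0835
scene blue 125 [253. 144.] [ 0.4691 -0.1484  0.0752] [ 0.4677 -0.1493] [0.0437 0.0379] 55.14128494262695 zmax 0.0814
scene blue 3568 [304. 363.] [0.7317 0.444  0.0711] [0.7237 0.4215] [0.1335 0.2757] 55.3038444519043 zmax 0.0767
scene red 104 [214. 125.] [ 0.5299 -0.2832  0.0754] [ 0.5301 -0.284 ] [0.0439 0.0358] 60.18968963623047 zmax 0.0798
scene box 3762 [288. 243.] [0.5826 0.1952] [0.242  0.1623] 83.06451416015625
scene box 1154 [305. 345.] [0.7067 0.4161] [0.0914 0.0741] 4.746845722198486
```

Call:
carry_out(gripper=[0,0,0,0,0,0,0,0], travel=[[0,0,0],[0,0,0],[0,0,0],[0.2,-0.42,0],[0.2,-0.42,0],[0.2,-0.42,0],[0.2,-0.42,0],[0.2,-0.42,0]], yaw=[0.086,0.086,0.086,0,0,0,0,0])

```text
clock: 1.1
eef_pos: [0.2799, -0.3297, 0.4045]
orientation: [-3.141, 0.0, -0.12]
force: [0.5, 0.1, 0.4]
width: 0.186
finger_force: 0.0
```

Call:
carry_out(gripper=[0,0,0,0,0,0,0,0], travel=[[0.25,-0.52,0],[0.25,-0.52,0],[0.25,-0.52,0],[0.25,-0.52,0],[0.25,-0.52,0],[0.25,-0.52,0],[0.25,-0.52,0],[0.25,-0.52,0]], yaw=[0,0,0,0,0,0,0,0])

```text
clock: 2.1
eef_pos: [0.5282, 0.06, 0.4044]
orientation: [3.142, 0.0, -0.119]
force: [0.5, -0.5, 0.2]
width: 0.006
finger_force: 0.0
```

Call:
carry_out(gripper=[0,0,0,0,0,0,0,0], travel=[[0.12,-0.27,0],[0.12,-0.27,0],[0.13,-0.26,0],[0,0,0.3],[0,0,0.3],[0,0,0.3],[0,0,0.2],[0,0,0]], yaw=[0,0,0,0,0,0,0,0])

```text
clock: 3.1
eef_pos: [0.5736, 0.1331, 0.2931]
orientation: [3.141, 0.003, -0.12]
force: [0.6, 0.1, -0.1]
width: 0.005
finger_force: 0.0
```

Run:
```python
from h import *
c,W,m=cam("scene"); save(c[170:330,200:380],"s1.png",4); np.savez("s1.npz",c=c,W=W)
s=robot.read_state(); print(s["eef_pos"],s["force"])
```

```text
[0.57383346 0.13310226 0.29449698] [-0.53100622 -0.7139951  -0.06139738]
```

View pics/s1.png

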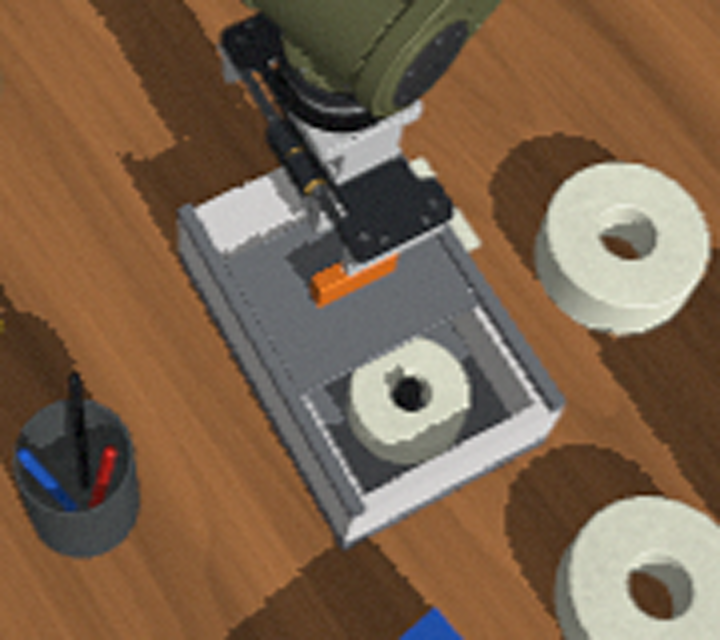

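The closed fingers stand behind the orange grip (about (350,280) in the crop) and clear of it. The roll is in its bay, so I can push.

Call:
carry_out(gripper=[0,0,0,0,0,0,0,0], travel=[[0,-0.12,0],[0,-0.12,0],[0,-0.12,0],[0,-0.12,0],[0,-0.12,0],[0,-0.12,0],[0,-0.1,0],[0,-0.08,0]], yaw=[0,0,0,0,0,0,0,0])

```text
clock: 4.15
eef_pos: [0.5846, 0.2231, 0.2946]
orientation: [3.142, 0.0, -0.119]
force: [-0.2, -3.0, 2.6]
width: 0.007
finger_force: 1.1
```

```bash
cat > g.py <<'E'
from h import *
def grip(n="scene"):
    c,W,m=cam(n); a=c.astype(int); r,g,b=a[...,0],a[...,1],a[...,2]; z=W[...,2]
    k=(r>170)&(g<140)&(b<80)&(r-g>80)&(z>.085)&(z<.125)&(W[...,0]>.5)
    p=W[k]; d=np.array([.1195,.9928]); s=(p[:,:2]-[.5815,.1951])@d
    print(n,k.sum(),np.percentile(s,[2,50,98]).round(4))
    return c,W
if __name__=="__main__":
    grip(); grip("top"); s=robot.read_state(); print(s["eef_pos"],s["force"],((s["eef_pos"][:2]-[.5815,.1951])@[.1195,.9928]).round(4))
E
python3 g.py
```

```text
scene 85 [0.0414 0.0503 0.0539]Traceback (most recent call last):
  File "g.py", line 9, in <module>
    grip(); grip("top"); s=robot.read_state(); print(s["eef_pos"],s["force"],((s["eef_pos"][:2]-[.5815,.1951])@[.1195,.9928]).round(4))
            ~~~~^^^^^^^
  File "g.py", line 6, in grip
    print(n,k.sum(),np.percentile(s,[2,50,98]).round(4))
                    ~~~~~~~~~~~~~^^^^^^^^^^^^^
    return _quantile_unchecked(
        a, q, axis, out, overwrite_input, method, keepdims, weights)
    return _ureduce(a,
                    func=_quantile_ureduce_func,
    ...<5 lines>...
                    overwrite_input=overwrite_input,
                    method=method)
    r = func(a, **kwargs)
    result = _quantile(arr,
                       quantiles=q,
    ...<2 lines>...
                       out=out,
                       weights=wgt)
    slices_having_nans = np.isnan(arr[-1, ...])
                                  ~~~^^^^^^^^^
IndexError: index -1 is out of bounds for axis 0 with size 0
```

Call:
carry_out(gripper=[0,0,0,0,0,0,0,0], travel=[[0,-0.03,0],[0,-0.03,0],[0,-0.02,0],[0,-0.01,0],[0,-0.01,0],[0,-0.01,0],[0,-0.01,0],[0,0,0]], yaw=[0,0,0,0,0,0,0,0])

```text
clock: 5.25
eef_pos: [0.586, 0.2345, 0.2947]
orientation: [-3.141, -0.0, -0.119]
force: [-0.6, -0.9, -1.1]
width: 0.008
finger_force: 0.6
```

```bash
sed -i 's/ grip("top");//;s/grip();/[grip() for _ in range(3)];/' g.py; python3 g.py
```

```text
scene 82 [0.0532 0.0622 0.0654]
scene 84 [0.0528 0.0621 0.0654]
scene 85 [0.0528 0.0621 0.0653]
[0.58598258 0.23445946 0.29481749] [ 0.22135931 -0.07660543 -0.63358015] 0.0396
```

Call:
carry_out(gripper=[0,0,0,0,0,0,0,0], travel=[[0,-0.01,0],[0,0,0],[0,-0.01,0],[0,0,0],[0,-0.01,0],[0,0,0],[0,0,0],[0,0,0]], yaw=[0,0,0,0,0,0,0,0])

```text
clock: 6.4
eef_pos: [0.5864, 0.2373, 0.2948]
orientation: [3.142, -0.0, -0.12]
force: [-0.7, -3.6, 2.0]
width: 0.002
finger_force: 1.9
```

```bash
python3 g.py
```

```text
scene 78 [0.0565 0.0649 0.0682]
scene 79 [0.0568 0.0651 0.0679]
scene 75 [0.0562 0.0653 0.0683]
[0.58634065 0.23731371 0.29473416] [ 0.01607303 -4.0624855   3.45011573] 0.0425
```

Call:
carry_out(gripper=[0,0,0,0,0,0,0,0], travel=[[0,-0.01,0],[0,0,0],[0,-0.01,0],[0,0,0],[0,0,0],[0,0,0],[0,0,0],[0,0,0]], yaw=[0,0,0,0,0,0,0,0])

```text
clock: 7.55
eef_pos: [0.5867, 0.2381, 0.2947]
orientation: [3.138, 0.001, -0.12]
force: [-4.3, -16.6, 6.9]
width: 0.006
finger_force: 8.4
```

```bash
python3 g.py
```

```text
scene 80 [0.0568 0.0649 0.0684]
scene 81 [0.0569 0.0653 0.0681]
scene 79 [0.0569 0.0652 0.0682]
[0.58666793 0.23804884 0.2947107 ] [ -4.29230069 -17.18644192   6.71730622] 0.0433
```

The force jumped to 17 N with no further motion of the grip, so the cover is at its stop. I'll back off, lift and go to the blue key.

Call:
carry_out(gripper=[0,0,0,0,0,0,0,0], travel=[[0,0.15,0],[0,0.15,0],[0,0,-0.4],[0,0,-0.4],[-0.1,0.5,0],[-0.1,0.5,0],[-0.1,0.5,0],[-0.1,0.5,0]], yaw=[0,0,0,0,0,0,0,0])

```text
clock: 8.7
eef_pos: [0.5184, 0.014, 0.3746]
orientation: [-3.141, -0.0, -0.12]
force: [0.3, -0.9, -0.0]
width: 0.005
finger_force: 0.0
```

```bash
cat > b.py <<'E'
from h import *
def blue(n):
    c,W,m=cam(n); a=c.astype(int); r,g,b=a[...,0],a[...,1],a[...,2]; z=W[...,2]
    k=(b>100)&(b-r>60)&(z>.04)&(z<.085)&(np.hypot(W[...,0]-.4665,W[...,1]+.1495)<.05)
    if k.sum()>10:
        p=W[k]; t=p[p[:,2]>np.percentile(p[:,2],80)-.004]; cc,rr=cv2.minEnclosingCircle(t[:,:2].astype(np.float32)); print(n,k.sum(),np.median(t,0).round(4),np.round(cc,4),round(rr,4))
    return c,W
E
python3 - <<'E'
from b import *
c,W=blue("scene"); save(c[40:330,180:400],"s2.png",2.6); blue("top"); blue("wrist")
from g import grip; grip()
E
```

```text
scene 117 [ 0.4654 -0.1502  0.0758] [ 0.469  -0.1501] 0.0232
top 81 [ 0.4604 -0.1474  0.0766] [ 0.464  -0.1483] 0.02
wrist 1644 [ 0.4694 -0.1489  0.0747] [ 0.4682 -0.1501] 0.0221
scene 147 [0.0558 0.0646 0.0682]
```

View pics/s2.png

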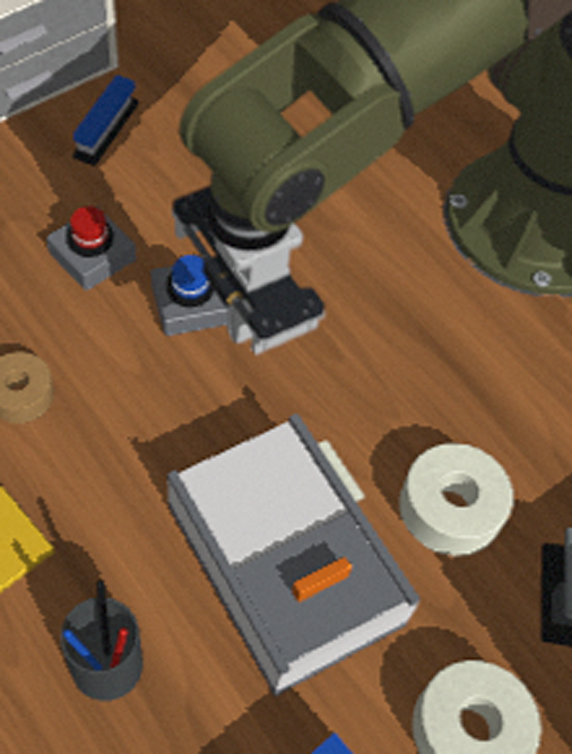

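The cover is shut over the bay, with the grip at (323,578) and the white deck exposed. The blue key at (190,278) is up. The wrist camera puts its top at (0.468, -0.150).

Call:
carry_out(gripper=[0,0,0,0,0,0,0,0], travel=[[-0.08,0.42,0],[-0.08,0.42,0],[-0.07,0.42,0],[-0.07,0.42,0],[0,0,0.3],[0,0,0.3],[0,0,0.25],[0,0,0]], yaw=[0,0,0,0,0,0,0,0])

```text
clock: 9.9
eef_pos: [0.4698, -0.1466, 0.2883]
orientation: [-3.141, 0.003, -0.118]
force: [-0.1, -0.4, 0.2]
width: 0.002
finger_force: 0.0
```

Run:
```python
from h import *
c,W,m=cam("scene"); save(c[90:190,200:310],"s3.png",6)
s=[robot.read_state() for _ in range(1)][0]; print(s["eef_pos"],s["force"])
```

```text
[ 0.47006057 -0.14686109  0.28962401] [-0.15606393  0.54202959  0.33399622]
```

View pics/s3.png

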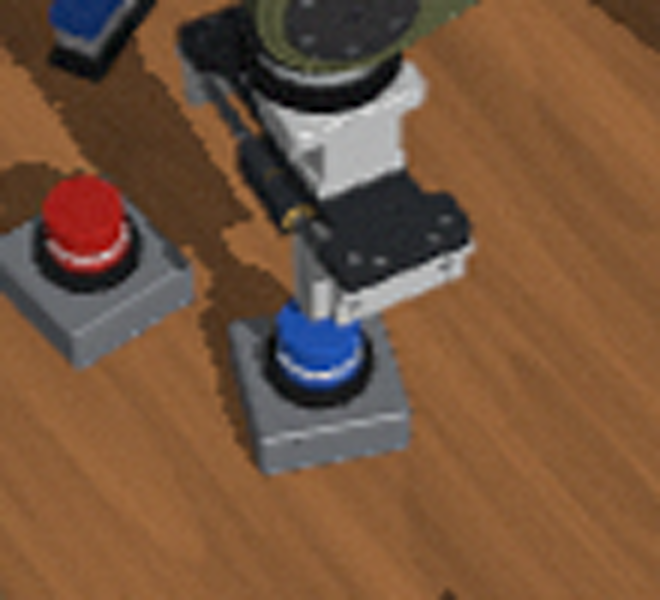

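The fingertips are above the blue key (320,310), which is still up with its line visible at (320,375). I'll approach contact slowly.

Call:
carry_out(gripper=[0,0,0,0,0,0,0,0], travel=[[-0.02,0.03,0],[0,0,0.06],[0,0,0.06],[0,0,0.02],[0,0,0.02],[0,0,0.02],[0,0,0],[0,0,0]], yaw=[0,0,0,0,0,0,0,0])

```text
clock: 10.95
eef_pos: [0.4673, -0.1502, 0.2717]
orientation: [-3.142, 0.0, -0.119]
force: [-1.0, 1.4, 2.7]
width: 0.006
finger_force: 1.8
```

Call:
carry_out(gripper=[0,0,0,0,0,0,0,0], travel=[[0,0,0.01],[0,0,0.01],[0,0,0.01],[0,0,0.01],[0,0,0.01],[0,0,0.01],[0,0,0],[0,0,0]], yaw=[0,0,0,0,0,0,0,0])

```text
clock: 11.95
eef_pos: [0.4673, -0.1502, 0.2657]
orientation: [-3.142, -0.0, -0.119]
force: [-1.5, 1.0, 6.1]
width: 0.005
finger_force: 3.1
```

```bash
cat > p.py <<'E'
import sys
from b import *
f=[];z=[]
for i in range(5):
    c,W=cam("scene")[:2]; s=robot.read_state(); f.append(s["force"]); z.append(s["eef_pos"])
print(np.mean(f,0).round(2),np.mean(z,0).round(4),s["clock"]); save(c[130:170,230:280],sys.argv[1],12)
E
python3 p.py s4.png
```

```text
[-2.45  1.44  6.33] [ 0.4673 -0.1502  0.2658] 12.2
```

View pics/s4.png

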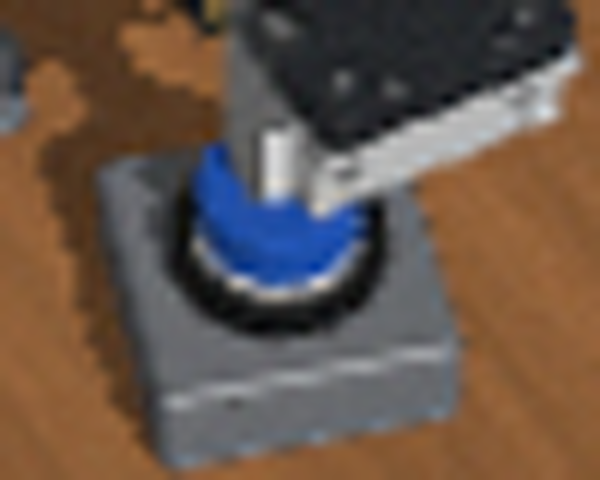

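The white line at (275,290) is just above the collar. Tip height gives about 8.2 mm of travel and the force gives about 8.5 mm, so roughly 1.6 mm is left.

Call:
carry_out(gripper=[0,0,0,0,0,0,0,0], travel=[[0,0,0.005],[0,0,0.005],[0,0,0.006],[0,0,0],[0,0,0],[0,0,0],[0,0,0],[0,0,0]], yaw=[0,0,0,0,0,0,0,0])

```text
clock: 13.2
eef_pos: [0.4673, -0.1502, 0.2642]
orientation: [3.142, -0.0, -0.119]
force: [-3.1, 1.5, 6.2]
width: 0.002
finger_force: 3.5
```

```bash
python3 p.py s5.png; python3 -c "
from g import grip; c,W=grip()"
```

```text
[-3.15  1.35  7.28] [ 0.4673 -0.1502  0.2642] 13.45
scene 148 [0.0563 0.0648 0.0681]
```

View pics/s5.png

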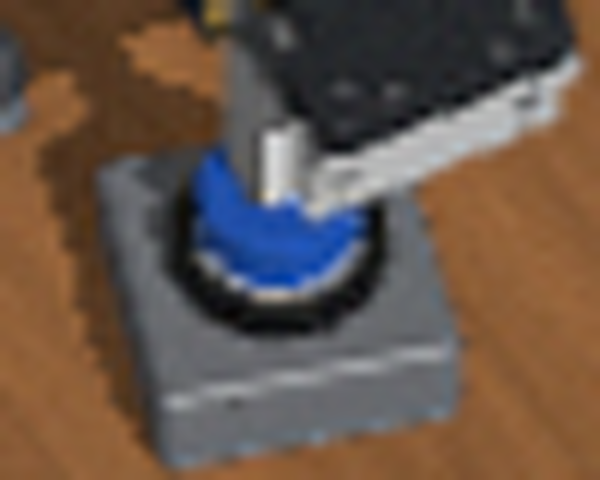

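The white line is now level with the collar at about (275,295). The force is about 7.2 N and the tip travel about 9.8 mm. The cover is still shut, so I'll hand in.

```bash
python3 -c "
from bench import robot; print(robot.close_job())"
```

```text
the job is handed in; nothing more can be done
None
```

The bay cover is shut against its stop over the label roll, and the job was handed in with the fingertips holding the blue key about 10 mm down (about 7 N, white line level with the collar); the red key and other items were not touched.

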